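Hang the coral sign on the screw of the display stand

ROBOT

A 6-joint arm with a two-finger parallel gripper is mounted at the origin on a cart in front of the work surface, level with it; the furniture and walls round the work are solid. World frame = base frame: x ahead of the robot, y to its left, z up, the work surface at z = 0. Lengths are in m, angles in rad, forces in N, time in s.
With the tool pointing down it reaches from about 0.325 to 0.9 m from the base axis. Payload 3.5 kg.
Tool frame: the origin (TCP) lies at the very end of the fingers, on their centre line; the grasp point (between the pads) lies 19 mm behind it (arm.grip_depth is the z of the grasp point in the tool frame, in m); z points along the fingers, y is the line along which they close (so a half turn about z gives the same grasp; the last joint's range is limited). The gripper opens to 85 mm and grips with 20 to 120 N. Pads are 22 mm wide; open, the fingers measure 114 mm over their backs; the gripper's body (76 mm by 85 mm) begins 54 mm behind the grasp point. The pads swing forward as they close: fully open they stand 13 mm farther back than shut.
Start: joints at [-0.103, 0.276, -0.026, 1.268, 0, 1.467], TCP at [0.625, -0, 0.231] pointing down, gripper open.
Joint ranges: [-3.12, 3.12], [-0.85, 1.88], [-1.08, 1.24], [-1.95, 2.15], [-1.57, 1.53], [-3.14, 3.14]. Speed limits (rad/s): [2.57, 2.57, 3.14, 3.14, 3.14, 3.14].

INTERFACE

Orientations are given as [roll, pitch, yaw] about the fixed x, y, z axes, in that order (R = Rz(yaw) Ry(pitch) Rx(roll)).
In Python, from plant import arm, viewer gives the robot as it stands.
- The arm moves only by the tool arm_command, never from a script. Its argument "rows" is a list that holds one entry, the list of rows, each a list of 7 numbers: the turn, a rotation vector about the tool's x, y, z in degrees, then the shift along the tool's x, y, z in m, then the closure in counts, from 0 (fully open) to 255 (shut). A call has 1 to 5 rows; each row shifts and turns the commanded pose from where the row before left it, along the tool's axes as they then stand; what a row does not reach is not made up. A row lasts 1/12 s, in which the tool goes at most 41.7 mm and 7.16 degrees, less where a joint would pass 70% of its speed; a pose out of reach is approached as far as the arm can. A call with a gripper value outside its range is refused whole. The fingers move at their own pace and stop on an object; "newtons" is the grip in N (left out, the last holds). Time passes only in rows, so rows that do not move let the fingers close. It gives the time, the measured TCP pose, the force, the opening and the grip force at its end, in the units of the state.
- arm.read_state(): the state, without advancing time (a new reading comes with each control period).
- viewer.capture(name): name is "scene" or "side" or "wrist"; returns a dict with "frame" (420x560x3 uint8, red, green, blue), "range_z" (420x560 float32, m along the optical axis (not along the pixel's ray), 0 where there is no reading), "fx", "fy", "cx", "cy" (pixels), "T" (4x4, takes a point from camera to world coordinates). Camera axes: x right, y up, looking along -z (the intrinsics and any distortion apply to the point x, -y, -z); pixel columns grow to the right and rows downward; lengths in m; the calibration is good to about 2 mm. A picture is of the moment at which its call begins.
- arm.hand_in(): hands the job in; it is judged then, once.
The state is a dict: "time": time; "q": joint angles; "qvel": joint speeds; "joint_efforts": joint torques, N m; "tool_pos": TCP position; "ee_rot": TCP orientation; "wrist_force": force on the tool from outside, world axes, zero at the start; "wrist_torque": the same for the moment, N m; "gripper_width": finger opening in m; "grasp_force": force on a finger pad.
Only numpy, scipy, OpenCV 4.12 (cv2) and the standard library are available. Lean on these libraries where they do the work, as an engineer would, in place of code of your own. Each camera call takes 0.05 s, during which the arm holds its last target. There are 200 camera calls.

TASK

The coral-pink gift boxes are on offer today: take the coral-pink sign out of its wooden holder and hang it on the display stand, passing the wide end of its keyhole over the brass screw head and then lowering it until the narrow slot rests on the screw behind the head. Leave it hanging there upright by itself, and leave the dark green sign standing in its holder.

Things in the scene. Friction and masses are not known exactly. Their poses are not given: they have to be found in the camera images.
- coral_grip (a point): Centre of the light-wood grip bar (80 wide, 14 thick, 30 high) on top of the loose coral-pink sign: a plate 110 wide (y), 6 thick (x), 160 tall (z up), 0.1-0.2 kg. Grasp it from above, across x. Underside 145 mm below; -x is its front, roughly to the robot. It starts 28 mm deep in the slot of a fixed dark-wood block 36 high, leaning up to 5 deg; lift straight up. Signs may swap places.
- coral_slot (a point): Closed upper end of the coral sign's through-going, brass-lined keyhole, at mid-thickness, 54 mm below coral_grip; sign's axes. The keyhole's wide end (42 wide, 42 high) is centred 48 mm below this point; it funnels from 42 wide (41 mm below) to 14 wide (18 mm below), then tapers to 8 wide here. Hung up, this point is 3 mm above the screw's axis.
- screw (a point): Mid-point of the free shank (6 dia, 22 long) of the level brass screw of the fixed display stand, 120 above the counter. x axis: from the head into the stand, away from the robot, turned up to 20 deg; z up. Head 22 dia, 6 thick, from 11 to 17 mm before this point (-x); face of the 34 wide metal post 11 mm behind it, post top 14 mm above it. Wooden base 12 high below.
- green_grip (a point): Centre of the grip bar of the dark green sign, of the same shape, standing in a holder block of the same kind. It stays there.
Things that resemble listed ones, but are neither listed nor needed, are in the scene too. There is more than one size of the part that bears coral_grip; the job needs the largest. What is shaped like the part that bears screw but blue is not meant.

How it is judged:
By the outcome, as a careful person would: the job done as asked, in the order asked, and still so for the second after the job is handed in, with the robot touching nothing.
It also fails if it takes over 40 s, if anything falls off the work surface, if the arm or the gripper's body presses on something with over 40 N, if the wrist force passes 120 N, or if a joint passes its speed limit or range.

## Working session

There is one attempt and no reset: what is moved stays moved. The work goes in short steps, Python scripts to look and compute and a tool call to move; the robot and the scene stay as the last step left them, time stands still between calls to the robot, and variables do not carry over. Pictures are saved under pics/ and viewed, at most 10 in all, crops included, and the job is handed in when it is done.

Besides the shell and the picture viewer there is one more tool, called after ">>>" as name(argument=value, ...), one argument or row to a line, values as JSON. arm_command: Moves the arm, as the interface text tells. Its arguments: {"type":"object","properties":{"rows":{"type":"array"},"newtons":{"type":"number"}},"required":["rows"]}

```bash
ls && mkdir -p pics && cat > h.py <<'E'
import numpy as np, cv2
from plant import arm, viewer
def cap(n):
    c=viewer.capture(n); np.savez(''+n+'.npz',**{k:np.array(v) for k,v in c.items()}); return c
def cloud(c):
    z=c['range_z']; v,u=np.indices(z.shape)
    P=np.stack([(u-c['cx'])/c['fx']*z,-(v-c['cy'])/c['fy']*z,-z],-1)
    T=np.array(c['T']); W=P@T[:3,:3].T+T[:3,3]; W[z==0]=np.nan; return W
E
python3 - <<'E'
from h import *
cs=[cap(n) for n in ('scene','side','wrist')]
for n,c in zip(('scene','side','wrist'),cs):
    cv2.imwrite(f'pics/{n}0.png',c['frame'][...,::-1]); print(n,[k for k in c],c['fx'],c['fy'],c['cx'],c['cy'],np.round(c['T'],3).tolist())
s=arm.read_state(); print(s)
E
```

```text
pics
scene ['frame', 'range_z', 'fx', 'fy', 'cx', 'cy', 'T'] 422.53274947193404 422.53274947193404 280.20035751298036 210.68384798395456 [[0.526, 0.451, -0.721, -0.277], [-0.851, 0.28, -0.445, -0.477], [0.001, 0.848, 0.531, 0.692], [0.0, 0.0, 0.0, 1.0]]
side ['frame', 'range_z', 'fx', 'fy', 'cx', 'cy', 'T'] 411.02249260019926 411.02249260019926 276.2249375340832 204.95705693227663 [[-0.999, -0.026, 0.026, 0.529], [0.037, -0.67, 0.741, 0.732], [-0.002, 0.742, 0.671, 0.801], [0.0, 0.0, 0.0, 1.0]]
wrist ['frame', 'range_z', 'fx', 'fy', 'cx', 'cy', 'T'] 291.6986475006431 291.6986475006431 279.1451782392617 209.3756047577657 [[1.0, -0.0, 0.003, 0.625], [-0.001, 0.953, 0.302, 0.079], [-0.002, -0.302, 0.953, 0.372], [0.0, 0.0, 0.0, 1.0]]
{'time': 0.15, 'q': array([-1.03389393e-01,  2.76986508e-01, -2.75420930e-02,  1.26801452e+00,
       -3.65215889e-05,  1.46737670e+00]), 'qvel': array([ 0.00050463, -0.00223827,  0.00192716, -0.00101662,  0.00031719,
        0.00124769]), 'joint_efforts': array([ 1.17211301e-03, -4.46055973e+01,  2.95638728e+01,  1.04999804e-02,
       -4.45402588e-05, -1.76044369e-05]), 'tool_pos': array([6.24393927e-01, 4.88654769e-05, 2.30410254e-01]), 'ee_rot': array([-3.13985143e+00, -1.44003967e-04,  1.57082646e+00]), 'wrist_force': array([-0.45882698,  0.70662608, -1.16661425]), 'wrist_torque': array([-0.00532722, -0.02200908,  0.00629714]), 'grasp_force': 0.0, 'gripper_width': 0.08562330204743371}
```

View pics/scene0.png

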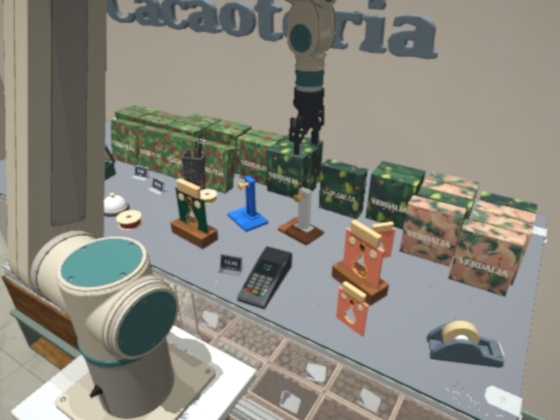

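View pics/side0.png

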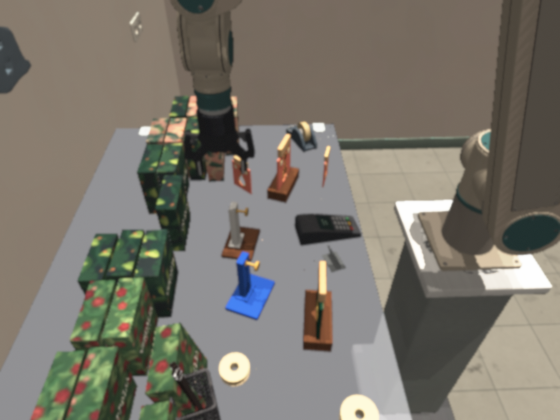

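The scene view shows these coral signs:
- One in a holder, with its grip bar at (370,233).
- A small loose one at (352,290).
- One behind it at (383,230).

The green sign is at (188,187). The metal stand with the brass screw is at (303,205), and the blue look-alike is at (248,205). In the side view the held coral sign is at (284,150), the other coral signs are at (326,155) and (240,165), and the metal stand is at (236,225). I choose the coral sign in the holder and the metal stand, and will check both in a close crop.

```bash
python3 - <<'E'
from h import *
out=[]
for n,box in (('scene',(270,170,410,345)),('side',(205,120,345,295))):
    c=dict(np.load(n+'.npz')); W=cloud(c); f=c['frame']
    x0,y0,x1,y1=box
    out.append(cv2.resize(f[y0:y1,x0:x1,::-1],None,fx=2.8,fy=3.2,interpolation=cv2.INTER_CUBIC))
    hsv=cv2.cvtColor(f,cv2.COLOR_RGB2HSV); 
    masks={'wood':cv2.inRange(hsv,(17,60,120),(28,200,255)),'coral':cv2.inRange(hsv,(4,90,120),(14,200,255))}
    for k,m in masks.items():
        m=m.copy(); 
        nn,lab,st,ce=cv2.connectedComponentsWithStats(m)
        for i in range(1,nn):
            if st[i,4]<25: continue
            p=W[lab==i]; p=p[~np.isnan(p[:,0])]
            if len(p)<10: continue
            q=np.percentile(p,[3,50,97],axis=0)
            if q[1,0]<0.2 or q[1,2]<0.0 or q[1,2]>.3: continue
            print(n,k,np.round(ce[i]),st[i,4],np.round(q,3).tolist())
cv2.imwrite('pics/crop1.png',np.hstack(out))
E
```

```text
scene wood [449. 182.] 62 [[0.793, -0.361, 0.148], [0.831, -0.331, 0.149], [0.858, -0.319, 0.152]]
scene wood [189. 188.] 305 [[0.411, 0.197, 0.016], [0.418, 0.235, 0.157], [0.632, 0.436, 0.169]]
scene wood [242. 185.] 43 [[0.546, 0.157, 0.112], [0.551, 0.163, 0.122], [0.579, 0.176, 0.131]]
scene wood [471. 186.] 33 [[0.812, -0.405, 0.147], [0.833, -0.394, 0.149], [0.853, -0.369, 0.151]]
scene wood [181. 196.] 27 [[0.419, 0.261, 0.108], [0.422, 0.27, 0.12], [0.426, 0.28, 0.128]]
scene wood [300. 197.] 48 [[0.572, -0.012, 0.114], [0.578, -0.007, 0.122], [0.603, 0.003, 0.13]]
scene wood [470. 196.] 35 [[0.76, -0.405, 0.14], [0.776, -0.399, 0.149], [0.823, -0.39, 0.151]]
scene wood [210. 200.] 53 [[0.502, 0.251, 0.001], [0.583, 0.317, 0.011], [0.606, 0.33, 0.077]]
scene wood [447. 205.] 50 [[0.687, -0.379, 0.146], [0.702, -0.358, 0.149], [0.716, -0.337, 0.151]]
scene wood [499. 220.] 308 [[0.642, -0.529, 0.146], [0.705, -0.476, 0.149], [0.734, -0.431, 0.151]]
scene wood [508. 211.] 36 [[0.731, -0.501, 0.147], [0.753, -0.491, 0.149], [0.776, -0.484, 0.151]]
scene wood [441. 222.] 71 [[0.
[... 5096 characters left out ...]
[0.856, 0.32, 0.149], [0.862, 0.325, 0.152]]
side coral [123. 327.] 36 [[0.779, 0.316, 0.147], [0.789, 0.325, 0.15], [0.796, 0.333, 0.152]]
side coral [167. 332.] 25 [[0.705, 0.325, 0.136], [0.71, 0.33, 0.14], [0.722, 0.34, 0.143]]
side coral [ 89. 360.] 43 [[0.826, 0.375, 0.147], [0.83, 0.382, 0.149], [0.836, 0.398, 0.151]]
side coral [161. 366.] 48 [[0.7, 0.385, 0.136], [0.71, 0.398, 0.14], [0.72, 0.405, 0.143]]
side coral [ 74. 369.] 31 [[0.844, 0.392, 0.147], [0.85, 0.4, 0.149], [0.855, 0.409, 0.15]]
side coral [ 61. 396.] 46 [[0.846, 0.432, 0.147], [0.857, 0.446, 0.149], [0.866, 0.453, 0.151]]
side coral [ 39. 413.] 42 [[0.876, 0.458, 0.148], [0.88, 0.467, 0.149], [0.888, 0.477, 0.151]]
```

View pics/crop1.png

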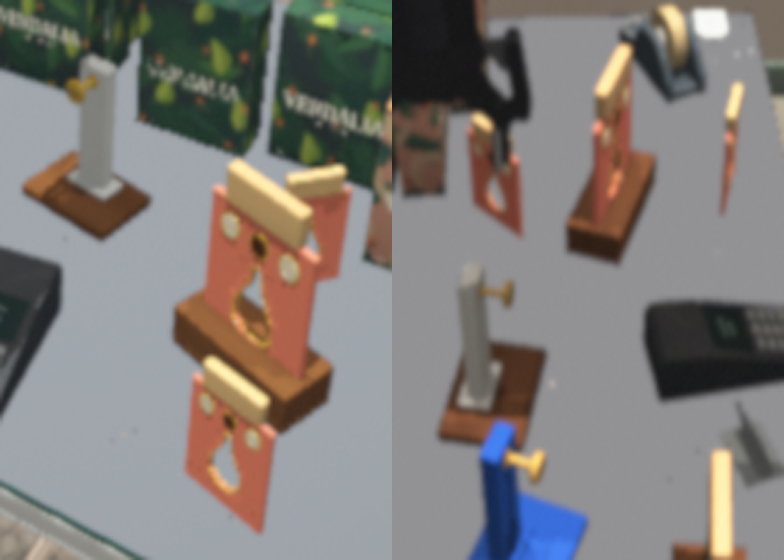

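The crop confirms the choice. The held sign, with its bar at about (0.474,-0.235,0.153), is clearly the largest coral one, and the brass screw is on the grey post. Next I measure the sign's yaw and lean, and the screw's axis.

```bash
cat > m.py <<'E'
from h import *
def plane(p):
    for _ in range(4):
        c=np.median(p,0) if _==0 else p.mean(0); n=np.linalg.svd(p-c,full_matrices=False)[2][2]; d=np.abs((p-c)@n); p=p[d<max(.003,1.5*np.median(d))]
    if n[0]>0:n=-n
    return p.mean(0),n,len(p)
def sel(W,f,lo,hi,h=None):
    m=np.all((W>lo)&(W<hi),-1)
    if h: m&=cv2.inRange(cv2.cvtColor(f,cv2.COLOR_RGB2HSV),*h)>0
    return m
E
python3 - <<'E'
from m import *
np.set_printoptions(precision=4,suppress=True)
for n in ('scene','side'):
    c=dict(np.load(n+'.npz')); W=cloud(c); f=c['frame']
    m=sel(W,f,(.43,-.30,.163),(.52,-.17,.18)); p=W[m]; r=cv2.minAreaRect((p[:,:2]*1000).astype(np.float32)); print(n,'bartop',len(p),r,p[:,2].mean(),p.mean(0))
    m=sel(W,f,(.43,-.30,.143),(.52,-.17,.162),((14,50,80),(30,220,255))); p=W[m]
    if len(p)>20: print('barfront',plane(p))
    m=sel(W,f,(.43,-.30,.045),(.52,-.17,.13),((3,90,90),(14,200,255))); p=W[m]
    if len(p)>20: print('plate',plane(p))
    # screw
    m=sel(W,f,(.55,-.04,.10),(.60,.04,.135),((15,60,80),(30,255,255))); p=W[m]; print('brass',len(p),p.mean(0),p.min(0),p.max(0))
    v,u=np.nonzero(m); print('pix',u.min(),u.max(),v.min(),v.max())
    m=sel(W,f,(.57,-.05,.03),(.66,.05,.15),((0,0,60),(180,45,255))); p=W[m]; print('post',len(p),p.min(0),p.max(0)); print(plane(p))
    t=p[p[:,2]>.129]; print('top',len(t),t.mean(0),t.min(0),t.max(0))
    m=sel(W,f,(.52,-.09,.006),(.70,.11,.018)); p=W[m]; r=cv2.minAreaRect((p[:,:2]*1000).astype(np.float32)); print('base',r,p[:,2].mean())
    m=sel(W,f,(.38,-.34,.028),(.56,-.13,.042)); p=W[m]; r=cv2.minAreaRect((p[:,:2]*1000).astype(np.float32)); print('block',r)
E
```

```text
scene bartop 171 ((472.4968566894531, -235.57125854492188), (80.09739685058594, 14.958466529846191), 68.80978393554688) 0.1669524221009572 [ 0.4705 -0.237   0.167 ]
barfront (array([ 0.4665, -0.2356,  0.1527]), array([-0.9344,  0.3561,  0.0085]), 198)
plate (array([ 0.4699, -0.2375,  0.0885]), array([-0.932 ,  0.3625, -0.0027]), 860)
brass 53 [ 0.5791 -0.0049  0.1222] [ 0.5715 -0.013   0.1134] [0.5999 0.005  0.1303]
pix 294 304 193 201
post 404 [ 0.5715 -0.0282  0.0305] [0.6162 0.01   0.1362]
(array([ 0.6013, -0.0099,  0.0802]), array([-0.9929,  0.1181,  0.0135]), 241)
top 53 [ 0.6061 -0.0106  0.1331] [ 0.5979 -0.0269  0.1294] [0.6162 0.0073 0.1362]
base ((593.8345947265625, 20.924644470214844), (177.0086212158203, 96.42559814453125), 89.9000244140625) 0.011968972766140833
block ((472.92181396484375, -235.1790008544922), (131.34593200683594, 63.55949401855469), 69.65685272216797)
side bartop 90 ((473.7082214355469, -231.47906494140625), (80.32740783691406, 14.330963134765625), 70.08081817626953) 0.16678297052176447 [ 0.4737 -0.2294  0.1668]
barfront (array([ 0.4727, -0.217 ,  0.1532]), array([-0.9222,  0.3867, -0.0016]), 37)
plate (array([ 0.4748, -0.2217,  0.0897]), array([-0.9296,  0.3682, -0.014 ]), 242)
brass 38 [0.5833 0.0007 0.1233] [ 0.5736 -0.0103  0.1095] [0.5995 0.0104 0.1316]
pix 237 247 208 214
post 339 [ 0.5717 -0.0245  0.0306] [0.6189 0.0109 0.1359]
(array([ 0.6034, -0.0006,  0.085 ]), array([-0.9386,  0.3444,  0.0205]), 164)
top 72 [ 0.6073 -0.0063  0.1329] [ 0.5738 -0.0245  0.1292] [0.6169 0.0091 0.1359]
base ((597.6150512695312, 22.43897247314453), (167.57418823242188, 92.25879669189453), 85.30549621582031) 0.011723981234522247
block ((473.35198974609375, -233.41000366210938), (135.60198974609375, 60.43861770629883), 68.57823944091797)
```

```bash
python3 - <<'E'
from m import *
np.set_printoptions(precision=4,suppress=True)
c=dict(np.load('wrist.npz')); W=cloud(c); f=c['frame']
m=sel(W,f,(.585,-.05,.128),(.66,.05,.145)); p=W[m]; print('top',len(p),cv2.minAreaRect((p[:,:2]*1000).astype(np.float32)),p[:,2].mean())
m=sel(W,f,(.55,-.04,.10),(.60,.04,.145),((12,60,60),(32,255,255))); p=W[m]; print('brass',len(p))
if len(p): print(p.min(0),p.max(0),cv2.minAreaRect((p[:,:2]*1000).astype(np.float32)))
m=sel(W,f,(.52,-.09,.006),(.70,.14,.018)); p=W[m]; print('base',len(p),cv2.minAreaRect((p[:,:2]*1000).astype(np.float32)))
v,u=np.nonzero(sel(W,f,(.55,-.05,.10),(.66,.05,.145))); print(u.min(),u.max(),v.min(),v.max())
E
```

```text
top 683 ((609.501708984375, -6.769447326660156), (33.883426666259766, 16.16366195678711), 77.77136993408203) 0.13322864149704244
brass 329
[ 0.5732 -0.0099  0.1111] [0.5996 0.0106 0.1312] ((587.2738037109375, -1.3626174926757812), (20.645666122436523, 25.877044677734375), 79.43624877929688)
base 6149 ((589.5905151367188, 39.949501037597656), (110.78924560546875, 217.53941345214844), 8.989718437194824)
222 275 192 238
```

View pics/wrist0.png

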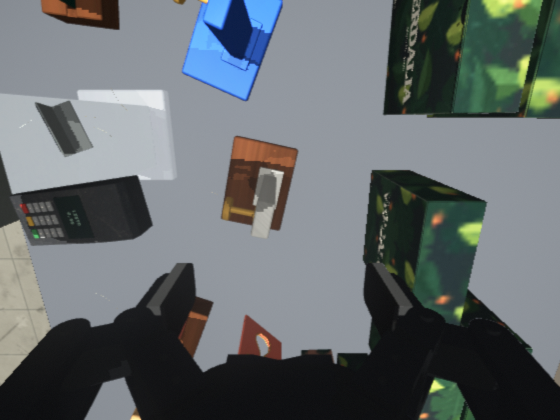

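The wrist view shows the post top at (262,230) and the brass screw pointing left from it at (240,210), with a yaw of about -11.5° and its mid-point near (0.5905,-0.002,0.120). The coral grip is near (0.4735,-0.2335,0.153) with a yaw of -21°. I now move above it.

>>> arm_command(
  rows=[
    [[0, 0, 0, -0.0292, -0.0189, 0, 0], [0, 0, 0, -0.0292, -0.0189, 0, 0], [0, 0, 0, -0.0292, -0.0189, 0, 0], [0, 0, 0, -0.0292, -0.0189, 0, 0], [0, 0, 0, -0.0292, -0.0189, 0, 0]],
  ],
)

```text
time: 0.57
tool_pos: [0.5293, -0.1469, 0.2309]
ee_rot: [-3.141, -0.0, 1.571]
wrist_force: [0.6, -1.0, 0.7]
gripper_width: 0.0852
grasp_force: 0.0
```

>>> arm_command(
  rows=[
    [[0, 0, 0, -0.0292, -0.0189, 0, 0], [0, 0, 0, -0.0292, -0.0189, 0, 0], [0, 0, 7, -0.0292, -0.0189, 0, 0], [0, 0, 7, 0, 0, 0, 0], [0, 0, 7, 0, 0, 0, 0]],
  ],
)

```text
time: 0.98
tool_pos: [0.4724, -0.2353, 0.2311]
ee_rot: [-3.141, 0.0, 1.194]
wrist_force: [-0.7, -0.4, 0.3]
gripper_width: 0.0856
grasp_force: 0.0
```

>>> arm_command(
  rows=[
    [[0, 0, 0, 0, 0, 0, 0], [0, 0, 0, 0, 0, 0, 0]],
  ],
)

```text
time: 1.15
tool_pos: [0.4735, -0.2336, 0.2311]
ee_rot: [-3.141, -0.0, 1.207]
wrist_force: [1.0, -0.6, -0.0]
gripper_width: 0.0855
grasp_force: 0.0
```

```bash
python3 - <<'E'
from m import *
np.set_printoptions(precision=4,suppress=True)
for n in ('wrist','scene'):
    c=cap(n); W=cloud(c); f=c['frame']
    p=W[sel(W,f,(.43,-.30,.163),(.52,-.17,.18),((12,40,60),(32,255,255)))]
    if len(p)>20: print(n,'bartop',len(p),cv2.minAreaRect((p[:,:2]*1000).astype(np.float32)),p.mean(0))
    # screw again from elsewhere
    p=W[sel(W,f,(.55,-.04,.10),(.60,.04,.145),((12,60,60),(32,255,255)))]; print('brass',len(p), p.mean(0) if len(p) else '')
E
```

```text
wrist bartop 1829 ((475.0261535644531, -232.4287567138672), (79.45268249511719, 13.877756118774414), 68.68511962890625) [ 0.4757 -0.23    0.1671]
brass 0 
scene bartop 163 ((472.4689636230469, -235.33230590820312), (78.40164184570312, 15.626636505126953), 69.77620697021484) [ 0.4699 -0.2374  0.167 ]
brass 52 [ 0.5789 -0.0049  0.1223]
```

>>> arm_command(
  rows=[
    [[0, 0, 0, 0, 0, 0.025, 0], [0, 0, 0, 0, 0, 0.025, 0], [0, 0, 0, 0, 0, 0.015, 0], [0, 0, 0, 0, 0, 0, 0]],
  ],
)

```text
time: 1.58
tool_pos: [0.4714, -0.2314, 0.1625]
ee_rot: [-3.134, -0.002, 1.207]
wrist_force: [0.7, 0.3, -0.1]
gripper_width: 0.0853
grasp_force: 0.0
```

>>> arm_command(
  rows=[
    [[0, 0, 0, 0, 0.002, 0.018, 0], [0, 0, 0, 0, 0, 0.011, 0], [0, 0, 0, 0, 0, 0, 0], [0, 0, 0, 0, 0, 0, 0]],
  ],
)

```text
time: 1.92
tool_pos: [0.4755, -0.2339, 0.1373]
ee_rot: [-3.14, -0.0, 1.205]
wrist_force: [0.5, 0.4, 0.3]
gripper_width: 0.0854
grasp_force: 0.0
```

>>> arm_command(
  rows=[
    [[0, 0, 0, 0, 0, 0.003, 0], [0, 0, 0, 0, 0, 0, 120], [0, 0, 0, 0, 0, 0, 200], [0, 0, 0, 0, 0, 0, 255], [0, 0, 0, 0, 0, 0, 255]],
  ],
  newtons=50,
)

```text
time: 2.33
tool_pos: [0.4759, -0.2345, 0.1348]
ee_rot: [3.141, 0.0, 1.204]
wrist_force: [0.2, 0.5, -0.5]
gripper_width: 0.0387
grasp_force: 0.0
```

>>> arm_command(
  rows=[
    [[0, 0, 0, 0, 0, 0, 255], [0, 0, 0, 0, 0, 0, 255], [0, 0, 0, 0, 0, 0, 255], [0, 0, 0, 0, 0, 0, 255], [0, 0, 0, 0, 0, 0, 255]],
  ],
)

```text
time: 2.75
tool_pos: [0.4757, -0.2344, 0.1346]
ee_rot: [3.141, 0.0, 1.204]
wrist_force: [-1.1, -0.3, 3.4]
gripper_width: 0.0133
grasp_force: 49.4
```

>>> arm_command(
  rows=[
    [[0, 0, 0, 0, 0, -0.01, 255], [0, 0, 0, 0, 0, -0.015, 255], [0, 0, 0, 0, 0, -0.02, 255], [0, 0, 0, 0, 0, -0.02, 255], [0, 0, 0, 0, 0, -0.025, 255]],
  ],
)

```text
time: 3.17
tool_pos: [0.4745, -0.2335, 0.224]
ee_rot: [-3.138, -0.001, 1.204]
wrist_force: [-0.7, -0.2, -1.6]
gripper_width: 0.0133
grasp_force: 48.8
```

>>> arm_command(
  rows=[
    [[0, 0, 0, 0, 0, 0, 255], [0, 0, 0, 0, 0, 0, 255], [0, 0, 0, 0, 0, 0, 255]],
  ],
)

```text
time: 3.42
tool_pos: [0.4751, -0.2339, 0.2235]
ee_rot: [-3.14, -0.0, 1.204]
wrist_force: [0.1, 0.9, -2.2]
gripper_width: 0.0132
grasp_force: 49.0
```

```bash
python3 - <<'E'
from m import *
np.set_printoptions(precision=4,suppress=True)
s=arm.read_state(); print(s['tool_pos'],s['ee_rot'],s['gripper_width'],s['wrist_force'])
im=[]
for n,b in (('scene',(250,150,420,330)),('side',(200,100,370,280))):
    c=cap(n); W=cloud(c); f=c['frame']
    im.append(cv2.resize(f[b[1]:b[3],b[0]:b[2],::-1],None,fx=2.3,fy=3,interpolation=cv2.INTER_CUBIC))
    p=W[sel(W,f,(.43,-.30,.10),(.52,-.17,.20),((3,90,90),(14,200,255)))]; print(n,'plate',plane(p),p.min(0),p.max(0))
cv2.imwrite('pics/lift.png',np.hstack(im))
E
```

```text
[ 0.4751 -0.2339  0.2235] [-3.1403 -0.0004  1.2043] 0.013217548426839448 [ 0.0751  0.8766 -2.2103]
scene plate (array([ 0.4703, -0.2374,  0.1515]), array([-0.9335,  0.3586,  0.0033]), 1240) [ 0.4493 -0.2872  0.1   ] [ 0.493  -0.1831  0.1999]
side plate (array([ 0.4738, -0.2242,  0.1516]), array([-0.9322,  0.362 ,  0.0043]), 324) [ 0.4529 -0.2785  0.1002] [ 0.4918 -0.1773  0.1992]
```

View pics/lift.png

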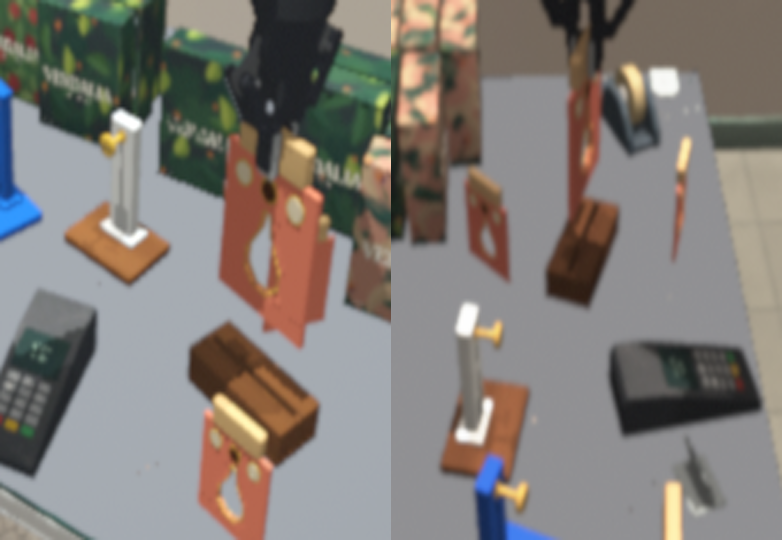

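The sign is held upright and clear of its block: plate at (265,230) in the left half of the picture, empty slot at (255,390). Next I turn it to the screw's yaw and carry it in front of the screw.

>>> arm_command(
  rows=[
    [[0, 0, -5, 0, 0, 0, 255], [0, 0, -4.5, 0, 0, 0, 255], [0, 0, 0, 0.02, 0, 0, 255], [0, 0, 0, 0.03, 0, 0, 255], [0, 0, 0, 0.035, 0, 0, 255]],
  ],
)

```text
time: 3.93
tool_pos: [0.4917, -0.1509, 0.2226]
ee_rot: [-3.139, -0.0, 1.367]
wrist_force: [0.7, 0.2, -2.5]
gripper_width: 0.013
grasp_force: 49.0
```

>>> arm_command(
  rows=[
    [[0, 0, 0, 0.035, 0, 0, 255], [0, 0, 0, 0.035, 0, 0, 255], [0, 0, 0, 0.035, -0.003, 0, 255], [0, 0, 0, 0.03, 0, 0, 255], [0, 0, 0, 0.03, 0, 0, 255]],
  ],
)

```text
time: 4.35
tool_pos: [0.5214, 0.0131, 0.2226]
ee_rot: [-3.139, 0.0, 1.371]
wrist_force: [0.5, -0.8, -1.6]
gripper_width: 0.0132
grasp_force: 48.9
```

>>> arm_command(
  rows=[
    [[0, 0, 0, 0, 0, 0.01, 255], [0, 0, 0, 0, 0, 0.009, 255], [0, 0, 0, 0, 0, 0, 255], [0, 0, 0, 0, 0, 0, 255], [0, 0, 0, 0, 0, 0, 255]],
  ],
)

```text
time: 4.77
tool_pos: [0.522, 0.0102, 0.2047]
ee_rot: [-3.14, 0.0, 1.368]
wrist_force: [-0.7, -0.4, -1.3]
gripper_width: 0.0135
grasp_force: 48.9
```

```bash
cat > hang.py <<'E'
from m import *
import sys
np.set_printoptions(precision=4,suppress=True)
s=arm.read_state(); print(s['tool_pos'],s['ee_rot'],s['gripper_width'],s['wrist_force'])
im=[]
for n,b in (('scene',(225,130,395,310)),('side',(170,150,340,330))):
    c=cap(n); W=cloud(c); f=c['frame']
    im.append(cv2.resize(f[b[1]:b[3],b[0]:b[2],::-1],None,fx=2.3,fy=3,interpolation=cv2.INTER_CUBIC))
    p=W[sel(W,f,(.48,-.09,.03),(.64,.11,.20),((3,80,80),(14,200,255)))]
    if len(p)>30:
        c0,nn,k=plane(p); q=p[np.abs((p-c0)@nn)<.004]; t=np.array([-nn[1],nn[0],0]); t/=np.linalg.norm(t); t*=np.sign(t[1])
        e=q@t; lat=np.percentile(e,[1,99]); print(n,'plate',c0,nn,k,'lat',lat,'mid',lat.mean(),'z',q[:,2].min(),q[:,2].max())
        sc=np.array([.5905,-.0023,.12]); print(' screw: lat',sc@t,' ahead of plate front',(sc-c0)@(-nn))
    m=sel(W,f,(.55,-.04,.10),(.60,.04,.145),((15,60,80),(30,255,255))); p=W[m]
    print('brass',len(p), p.mean(0) if len(p) else '')
cv2.imwrite('pics/%s.png'%sys.argv[1],np.hstack(im))
E
python3 hang.py front
```

```text
[0.522  0.0102 0.2047] [-3.1402  0.0004  1.3683] 0.013548888666384396 [-0.6604 -0.3521 -1.328 ]
scene plate [0.5182 0.0067 0.1397] [-0.9792  0.2028  0.0034] 1028 lat [0.0598 0.1691] mid 0.11447767768483008 z 0.07734510206453338 0.19988928835446462
 screw: lat 0.11751055940291387  ahead of plate front 0.07272282644000501
brass 16 [ 0.5905 -0.0093  0.122 ]
side plate [0.5224 0.0291 0.1415] [-0.9781  0.2077 -0.0097] 271 lat [0.0742 0.1746] mid 0.12436846035826365 z 0.08265458012672311 0.1999741135091191
 screw: lat 0.12042876520453569  ahead of plate front 0.07292455940404896
brass 41 [ 0.5839 -0.0001  0.1222]
```

View pics/front.png

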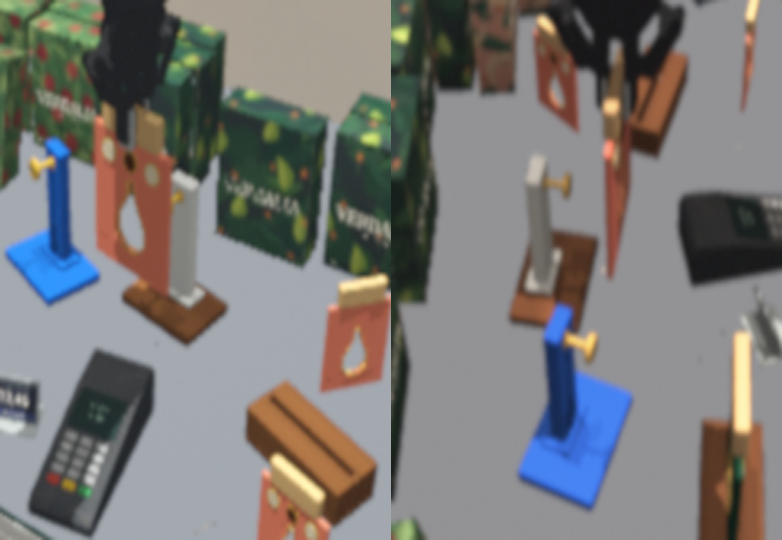

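The sign is square in front of the screw: keyhole at (130,225) on the left, and on the right the plate faces the screw head at (570,185). Lateral error is under 2 mm and the wide end is level with the screw. I now push it over the head.

>>> arm_command(
  rows=[
    [[0, 0, 0, 0, 0.012, 0, 255], [0, 0, 0, 0, 0.015, 0, 255], [0, 0, 0, 0, 0.013, 0, 255], [0, 0, 0, 0, 0.007, 0, 255], [0, 0, 0, 0, 0.005, 0, 255]],
  ],
)

```text
time: 5.28
tool_pos: [0.5752, 0.0002, 0.2056]
ee_rot: [3.14, -0.0, 1.369]
wrist_force: [-0.6, -0.5, -2.4]
gripper_width: 0.0133
grasp_force: 49.2
```

>>> arm_command(
  rows=[
    [[0, 0, 0, 0, 0.005, 0, 255], [0, 0, 0, 0, 0.005, 0, 255], [0, 0, 0, 0, 0.004, 0, 255], [0, 0, 0, 0, 0.004, 0, 255], [0, 0, 0, 0, 0, 0, 255]],
  ],
)

```text
time: 5.7
tool_pos: [0.5919, -0.0028, 0.2054]
ee_rot: [3.141, -0.0, 1.37]
wrist_force: [0.3, -0.4, -2.3]
gripper_width: 0.0136
grasp_force: 49.1
```

```bash
python3 hang.py over
```

```text
[ 0.5919 -0.0028  0.2054] [ 3.141  -0.      1.3701] 0.013567568476708095 [ 0.3052 -0.4412 -2.3333]
scene plate [ 0.5881 -0.0062  0.1407] [-0.9797  0.2004 -0.0012] 959 lat [0.06   0.1685] mid 0.11428359892470044 z 0.0782950356245975 0.19996688345470998
 screw: lat 0.11608319638844344  ahead of plate front 0.0015197904502083838
brass 66 [ 0.581  -0.0033  0.1205]
side plate [0.591  0.0149 0.1399] [-0.9784  0.2065 -0.0049] 390 lat [0.0725 0.1762] mid 0.12433151201073642 z 0.07839492233846534 0.19995938282316117
 screw: lat 0.1196912093835548  ahead of plate front 0.00300286989770904
brass 27 [0.5798 0.0032 0.1241]
```

View pics/over.png

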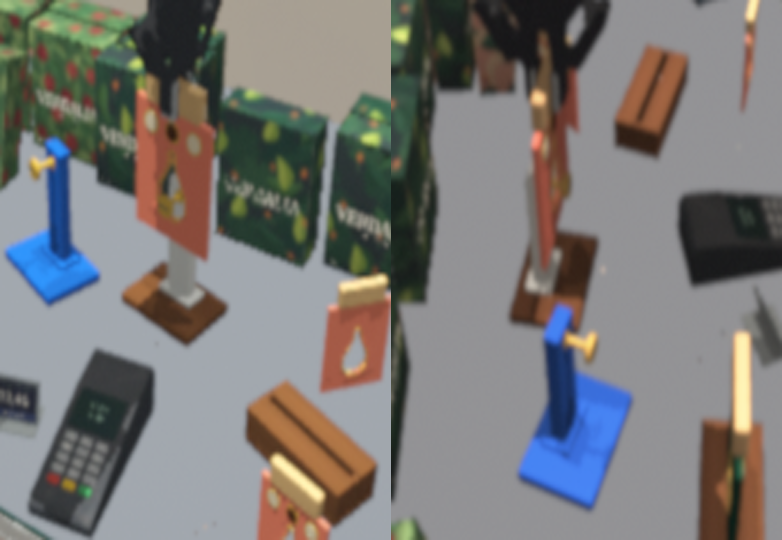

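The head shows in the keyhole at (172,205), in front of the plate, with no contact force. I lower it.

>>> arm_command(
  rows=[
    [[0, 0, 0, 0, 0, 0.007, 255], [0, 0, 0, 0, 0, 0.008, 255], [0, 0, 0, 0, 0, 0.007, 255], [0, 0, 0, 0, 0, 0.005, 255], [0, 0, 0, 0, 0, 0, 255]],
  ],
)

```text
time: 6.22
tool_pos: [0.5895, -0.0025, 0.1761]
ee_rot: [-3.138, 0.0, 1.37]
wrist_force: [-0.3, 0.8, -2.5]
gripper_width: 0.0133
grasp_force: 49.1
```

>>> arm_command(
  rows=[
    [[0, 0, 0, 0, 0, 0.005, 255], [0, 0, 0, 0, 0, 0.004, 255], [0, 0, 0, 0, 0, 0.003, 255], [0, 0, 0, 0, 0, 0, 255]],
  ],
)

```text
time: 6.55
tool_pos: [0.5907, -0.0027, 0.1655]
ee_rot: [-3.14, 0.0, 1.37]
wrist_force: [-0.2, 0.0, -2.4]
gripper_width: 0.0134
grasp_force: 49.1
```

>>> arm_command(
  rows=[
    [[0, 0, 0, 0, 0, 0.002, 255], [0, 0, 0, 0, 0, 0.001, 255], [0, 0, 0, 0, 0, 0, 255]],
  ],
)

```text
time: 6.8
tool_pos: [0.5911, -0.0027, 0.1632]
ee_rot: [-3.142, -0.0, 1.37]
wrist_force: [-1.0, -0.2, -1.9]
gripper_width: 0.0132
grasp_force: 49.1
```

>>> arm_command(
  rows=[
    [[0, 0, 0, 0, 0, 0.001, 255], [0, 0, 0, 0, 0, 0.001, 255], [0, 0, 0, 0, 0, 0, 255]],
  ],
)

```text
time: 7.05
tool_pos: [0.5912, -0.0029, 0.1613]
ee_rot: [3.141, 0.0, 1.37]
wrist_force: [0.6, -0.3, -1.8]
gripper_width: 0.013
grasp_force: 49.1
```

>>> arm_command(
  rows=[
    [[0, 0, 0, 0, 0, 0.001, 255], [0, 0, 0, 0, 0, 0, 255]],
  ],
)

```text
time: 7.22
tool_pos: [0.5912, -0.003, 0.1603]
ee_rot: [3.141, 0.001, 1.37]
wrist_force: [0.7, -0.9, -2.9]
gripper_width: 0.0133
grasp_force: 49.2
```

>>> arm_command(
  rows=[
    [[0, 0, 0, 0, 0, 0.001, 255], [0, 0, 0, 0, 0, 0, 255]],
  ],
)

```text
time: 7.38
tool_pos: [0.5912, -0.0031, 0.1593]
ee_rot: [3.141, 0.001, 1.37]
wrist_force: [0.5, -2.4, -1.0]
gripper_width: 0.0134
grasp_force: 49.3
```

```bash
python3 hang.py low
```

```text
[ 0.5912 -0.0031  0.1593] [3.1413 0.0008 1.3699] 0.013394343995180242 [ 0.4641 -2.3826 -0.9565]
scene plate [ 0.5874 -0.0066  0.0974] [-0.9798  0.1999 -0.0005] 962 lat [0.0593 0.1683] mid 0.11377032062189023 z 0.031130054667834917 0.16845447989798834
 screw: lat 0.11579339379327062  ahead of plate front 0.002147080335455061
brass 65 [ 0.5791 -0.0015  0.1274]
side plate [0.5918 0.0185 0.0942] [-0.9786  0.2058  0.0029] 364 lat [0.0767 0.1756] mid 0.1261133946252321 z 0.03216842923660479 0.1898867317866485
 screw: lat 0.11926914390163672  ahead of plate front 0.0029335694405088508
brass 28 [0.5795 0.0057 0.1246]
```

View pics/low.png

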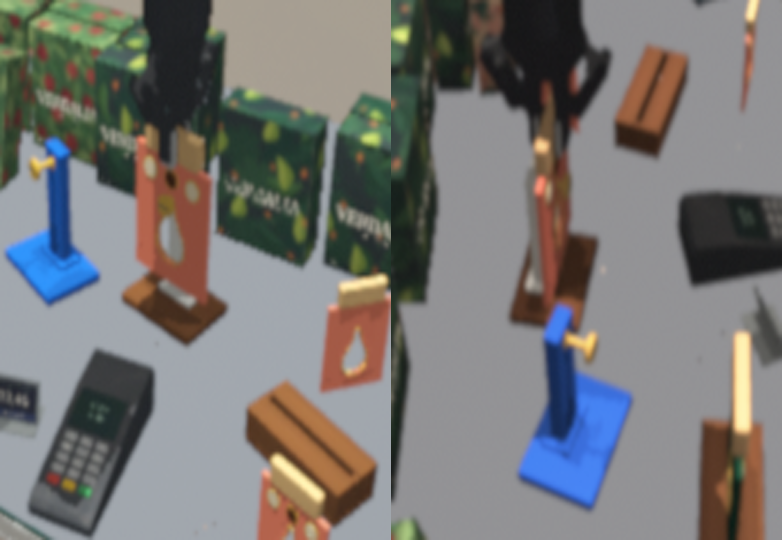

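The head now sits at the top of the slot, at (165,203) on the left. There is a slight side contact, so I ease 1 mm sideways and lower until the weight rests on the screw.

>>> arm_command(
  rows=[
    [[0, 0, 0, -0.001, 0, 0, 255], [0, 0, 0, 0, 0, 0.001, 255], [0, 0, 0, 0, 0, 0, 255]],
  ],
)

```text
time: 7.73
tool_pos: [0.591, -0.0034, 0.1585]
ee_rot: [3.142, -0.001, 1.37]
wrist_force: [0.1, 1.0, -0.1]
gripper_width: 0.0136
grasp_force: 49.6
```

>>> arm_command(
  rows=[
    [[0, 0, 0, 0, 0, 0.001, 255], [0, 0, 0, 0, 0, 0, 255]],
  ],
)

```text
time: 7.9
tool_pos: [0.5911, -0.0034, 0.1582]
ee_rot: [3.141, -0.001, 1.37]
wrist_force: [-1.9, 0.9, 3.6]
gripper_width: 0.0131
grasp_force: 50.3
```

It now rests on the screw, with vertical force changing from -2 N to +3.6 N. I release gently.

>>> arm_command(
  rows=[
    [[0, 0, 0, 0, 0, 0, 255], [0, 0, 0, 0, 0, 0, 255], [0, 0, 0, 0, 0, 0, 190], [0, 0, 0, 0, 0, 0, 170], [0, 0, 0, 0, 0, 0, 150]],
  ],
  newtons=20,
)

```text
time: 8.32
tool_pos: [0.591, -0.0036, 0.157]
ee_rot: [-3.141, -0.0, 1.37]
wrist_force: [0.1, -0.6, -0.0]
gripper_width: 0.0351
grasp_force: 0.0
```

>>> arm_command(
  rows=[
    [[0, 0, 0, 0, 0, 0, 120], [0, 0, 0, 0, 0, 0, 100], [0, 0, 0, 0, 0, 0, 100], [0, 0, 0, 0, 0, 0, 100], [0, 0, 0, 0, 0, 0, 100]],
  ],
)

```text
time: 8.73
tool_pos: [0.591, -0.0037, 0.1572]
ee_rot: [-3.142, 0.0, 1.37]
wrist_force: [0.3, 0.1, -0.6]
gripper_width: 0.052
grasp_force: 0.0
```

```bash
python3 hang.py rel
```

```text
[ 0.591  -0.0037  0.1572] [-3.1415  0.      1.3701] 0.052040228908718775 [ 0.2661  0.1299 -0.5665]
scene plate [ 0.5872 -0.0102  0.095 ] [-0.9804  0.197  -0.0044] 943 lat [0.0535 0.1657] mid 0.10957875402947898 z 0.03027002117293598 0.16804962901437492
 screw: lat 0.11405472229416047  ahead of plate front 0.0018238849227346493
brass 64 [ 0.5788 -0.0011  0.1263]
side plate [0.5909 0.0126 0.0975] [-0.9785  0.2064 -0.0043] 380 lat [0.0718 0.176 ] mid 0.12387825021554273 z 0.0302885793191785 0.19590623308016675
 screw: lat 0.11960336363847332  ahead of plate front 0.002776739753448929
brass 27 [0.5793 0.0059 0.1244]
```

Still upright, facing the same way and hanging at the same height. I retreat straight up and check.

>>> arm_command(
  rows=[
    [[0, 0, 0, 0, 0, -0.01, 100], [0, 0, 0, 0, 0, -0.02, 100], [0, 0, 0, 0, 0, -0.03, 100], [0, 0, 0, 0, 0, -0.03, 100], [0, 0, 0, 0, 0, -0.03, 100]],
  ],
)

```text
time: 9.25
tool_pos: [0.5907, -0.0037, 0.2792]
ee_rot: [-3.142, -0.0, 1.37]
wrist_force: [1.1, -1.0, 0.3]
gripper_width: 0.0519
grasp_force: 0.0
```

>>> arm_command(
  rows=[
    [[0, 0, 0, 0, 0, 0, 100], [0, 0, 0, 0, 0, 0, 100], [0, 0, 0, 0, 0, 0, 100], [0, 0, 0, 0, 0, 0, 100], [0, 0, 0, 0, 0, 0, 100]],
  ],
)

```text
time: 9.67
tool_pos: [0.59, -0.0036, 0.2758]
ee_rot: [-3.139, 0.0, 1.37]
wrist_force: [-0.3, 0.2, -0.8]
gripper_width: 0.0521
grasp_force: 0.0
```

>>> arm_command(
  rows=[
    [[0, 0, 0, 0, 0, 0, 100], [0, 0, 0, 0, 0, 0, 100], [0, 0, 0, 0, 0, 0, 100], [0, 0, 0, 0, 0, 0, 100], [0, 0, 0, 0, 0, 0, 100]],
  ],
)

```text
time: 10.08
tool_pos: [0.5909, -0.0037, 0.2771]
ee_rot: [-3.141, 0.0, 1.37]
wrist_force: [0.6, 0.3, -0.1]
gripper_width: 0.0521
grasp_force: 0.0
```

```bash
python3 hang.py final
```

```text
[ 0.5909 -0.0037  0.2771] [-3.1413  0.      1.3701] 0.052066002644155944 [ 0.6213  0.3051 -0.0605]
scene plate [ 0.5874 -0.0088  0.0983] [-0.9799  0.1997 -0.0025] 991 lat [0.0553 0.1679] mid 0.11159987007905833 z 0.030164134403617426 0.16946938623065688
 screw: lat 0.11564691750949462  ahead of plate front 0.0017977068225486666
brass 70 [0.5801 0.0011 0.1271]
side plate [0.5907 0.0121 0.1008] [-0.9777  0.21   -0.0093] 407 lat [0.0724 0.1782] mid 0.12531881625589353 z 0.030133520623857102 0.19509288751413567
 screw: lat 0.12177343059859583  ahead of plate front 0.0029863569205217356
brass 29 [0.5783 0.0042 0.1238]
```

View pics/final.png

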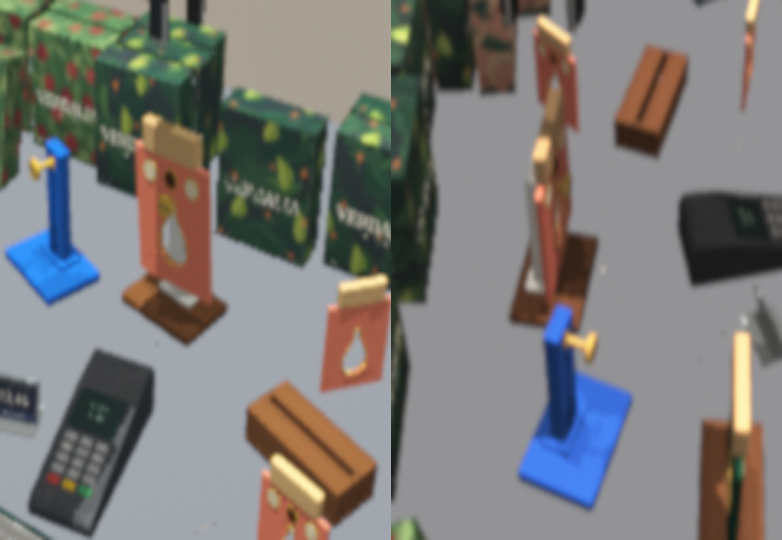

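The sign hangs alone, with the head in the slot at (165,205) on the left and the plate behind it. I check the in-plane tilt and whether it is still moving.

>>> arm_command(
  rows=[
    [[0, 0, 0, 0, 0, 0, 100], [0, 0, 0, 0, 0, 0, 100], [0, 0, 0, 0, 0, 0, 100], [0, 0, 0, 0, 0, 0, 100], [0, 0, 0, 0, 0, 0, 100]],
  ],
)

```text
time: 10.6
tool_pos: [0.591, -0.0037, 0.2774]
ee_rot: [3.142, 0.0, 1.37]
wrist_force: [-0.2, -0.1, 0.4]
gripper_width: 0.052
grasp_force: 0.0
```

```bash
cat > tilt.py <<'E'
from m import *
for n in ('scene','side','wrist','scene'):
    c=cap(n); W=cloud(c)
    p=W[sel(W,c['frame'],(.54,-.08,.181),(.64,.08,.205))]
    if len(p)<20: continue
    e=p@np.array([.2,.98,0]); b=np.digitize(e,np.arange(.05,.19,.01))
    pts=np.array([(e[b==i].mean(),p[b==i,2].max()) for i in np.unique(b) if (b==i).sum()>3])
    k=np.polyfit(pts[:,0],pts[:,1],1); print(n,'tilt deg',np.degrees(np.arctan(k[0])).round(2),'bar',e.min().round(4),e.max().round(4),'z',p[:,2].max().round(4),arm.read_state()['time'])
E
python3 tilt.py
```

```text
scene tilt deg -3.63 bar 0.0774 0.1579 z 0.196 10.65
side tilt deg -4.54 bar 0.0798 0.1604 z 0.1954 10.7
wrist tilt deg -4.54 bar 0.0826 0.1612 z 0.1955 10.75
scene tilt deg -4.42 bar 0.078 0.1585 z 0.1961 10.8
```

>>> arm_command(
  rows=[
    [[0, 0, 0, 0, 0, 0, 100], [0, 0, 0, 0, 0, 0, 100], [0, 0, 0, 0, 0, 0, 100], [0, 0, 0, 0, 0, 0, 100], [0, 0, 0, 0, 0, 0, 100]],
  ],
)

```text
time: 11.22
tool_pos: [0.591, -0.0037, 0.2773]
ee_rot: [3.142, -0.0, 1.37]
wrist_force: [0.7, 0.2, 0.4]
gripper_width: 0.0523
grasp_force: 0.0
```

>>> arm_command(
  rows=[
    [[0, 0, 0, 0, 0, 0, 100], [0, 0, 0, 0, 0, 0, 100], [0, 0, 0, 0, 0, 0, 100], [0, 0, 0, 0, 0, 0, 100], [0, 0, 0, 0, 0, 0, 100]],
  ],
)

```text
time: 11.63
tool_pos: [0.591, -0.0037, 0.2773]
ee_rot: [3.142, 0.0, 1.37]
wrist_force: [-0.6, 0.7, -0.1]
gripper_width: 0.0524
grasp_force: 0.0
```

```bash
python3 tilt.py
```

```text
scene tilt deg -3.38 bar 0.078 0.1594 z 0.1952 11.6833
side tilt deg -2.73 bar 0.081 0.1607 z 0.1954 11.7333
wrist tilt deg -4.5 bar 0.0828 0.1613 z 0.1955 11.7833
scene tilt deg -3.76 bar 0.0771 0.1576 z 0.1967 11.8333
```

It is settled, leaning about 4° in its plane. I regrip lightly, turn it 4° about the screw to make it upright, and release again.

>>> arm_command(
  rows=[
    [[0, 0, 0, 0, 0, 0.035, 100], [0, 0, 0, 0, 0, 0.035, 100], [0, 0, 0, 0, 0, 0.03, 100], [0, 0, 0, 0, 0, 0.012, 100], [0, 0, 0, 0, 0, 0.005, 100]],
  ],
)

```text
time: 12.25
tool_pos: [0.5887, -0.0034, 0.1574]
ee_rot: [-3.136, 0.0, 1.37]
wrist_force: [0.7, -0.2, -0.1]
gripper_width: 0.0517
grasp_force: 0.0
```

>>> arm_command(
  rows=[
    [[0, 0, 0, 0, 0, 0, 150], [0, 0, 0, 0, 0, 0, 190], [0, 0, 0, 0, 0, 0, 255], [0, 0, 0, 0, 0, 0, 255], [0, 0, 0, 0, 0, 0, 255]],
  ],
  newtons=20,
)

```text
time: 12.67
tool_pos: [0.5927, -0.0038, 0.1627]
ee_rot: [3.137, -0.0, 1.37]
wrist_force: [0.7, 0.4, 3.1]
gripper_width: 0.0139
grasp_force: 20.4
```

>>> arm_command(
  rows=[
    [[0, 0, 0, 0, 0, 0, 255], [0, 0, 0, 0, 0, 0, 255], [0, 0, 0, 0, 0, 0, 255], [0, 0, 0, 0, 0, 0, 255]],
  ],
)

```text
time: 13.0
tool_pos: [0.5927, -0.0038, 0.1625]
ee_rot: [3.137, -0.0, 1.37]
wrist_force: [-0.1, 0.3, 6.8]
gripper_width: 0.0137
grasp_force: 20.8
```

>>> arm_command(
  rows=[
    [[0, 1.5, 0, -0.001, 0, 0, 255], [0, 1.5, 0, -0.001, 0, 0, 255], [0, 1.2, 0, -0.001, 0, 0, 255], [0, 0, 0, 0, 0, 0, 255], [0, 0, 0, 0, 0, 0, 255]],
  ],
)

```text
time: 13.42
tool_pos: [0.5921, -0.0068, 0.1624]
ee_rot: [3.137, -0.075, 1.37]
wrist_force: [0.3, 1.2, 6.7]
gripper_width: 0.0134
grasp_force: 20.9
```

```bash
sed -i "s/.181),(.64/.181),(.64/" tilt.py && python3 tilt.py && python3 - <<'E'
from m import *
s=arm.read_state();print(s['wrist_force'],s['tool_pos'],s['ee_rot'])
E
```

```text
scene tilt deg -6.68 bar 0.0726 0.1523 z 0.2048 13.4667
side tilt deg -4.23 bar 0.0797 0.1558 z 0.2044 13.5167
wrist tilt deg -1.11 bar 0.0766 0.1566 z 0.205 13.5667
scene tilt deg -5.49 bar 0.0738 0.1532 z 0.2049 13.6167
[-0.15648014  0.42235194  6.38392342] [ 0.59209813 -0.00675933  0.16244409] [ 3.13732154 -0.07404628  1.37032886]
```

>>> arm_command(
  rows=[
    [[0, 0, 0, 0, 0, -0.001, 255], [0, 0, 0, 0, 0, -0.001, 255], [0, 0, 0, 0, 0, 0, 255]],
  ],
)

```text
time: 13.87
tool_pos: [0.5906, -0.0069, 0.1626]
ee_rot: [3.141, -0.073, 1.37]
wrist_force: [1.3, 0.0, 2.6]
gripper_width: 0.0135
grasp_force: 20.4
```

>>> arm_command(
  rows=[
    [[0, 0, 0, 0, 0, 0, 220], [0, 0, 0, 0, 0, 0, 200], [0, 0, 0, 0, 0, 0, 190], [0, 0, 0, 0, 0, 0, 170], [0, 0, 0, 0, 0, 0, 150]],
  ],
)

```text
time: 14.28
tool_pos: [0.5897, -0.0067, 0.1616]
ee_rot: [-3.14, -0.073, 1.37]
wrist_force: [1.0, 0.0, 0.2]
gripper_width: 0.0351
grasp_force: 0.0
```

>>> arm_command(
  rows=[
    [[0, 0, 0, 0, 0, 0, 120], [0, 0, 0, 0, 0, 0, 100], [0, 0, 0, 0, 0, 0, 100], [0, 0, 0, 0, 0, 0, 100]],
  ],
)

```text
time: 14.62
tool_pos: [0.5903, -0.0068, 0.1622]
ee_rot: [-3.141, -0.073, 1.37]
wrist_force: [-0.5, 0.5, -0.0]
gripper_width: 0.0523
grasp_force: 0.0
```

>>> arm_command(
  rows=[
    [[0, 0, 0, 0, 0, -0.01, 100], [0, 0, 0, 0, 0, -0.02, 100], [0, 0, 0, 0, 0, -0.03, 100], [0, 0, 0, 0, 0, -0.03, 100], [0, 0, 0, 0, 0, -0.03, 100]],
  ],
)

```text
time: 15.03
tool_pos: [0.5883, -0.0154, 0.2838]
ee_rot: [-3.142, -0.073, 1.37]
wrist_force: [0.1, -0.6, 0.0]
gripper_width: 0.052
grasp_force: 0.0
```

>>> arm_command(
  rows=[
    [[0, 0, 0, 0, 0, 0, 100], [0, 0, 0, 0, 0, 0, 100], [0, 0, 0, 0, 0, 0, 100], [0, 0, 0, 0, 0, 0, 100], [0, 0, 0, 0, 0, 0, 100]],
  ],
)

```text
time: 15.45
tool_pos: [0.5875, -0.0151, 0.2802]
ee_rot: [-3.138, -0.073, 1.37]
wrist_force: [0.7, 0.8, -0.1]
gripper_width: 0.052
grasp_force: 0.0
```

```bash
python3 tilt.py && python3 hang.py final2
```

```text
scene tilt deg -2.05 bar 0.0761 0.155 z 0.1947 15.5
side tilt deg -3.18 bar 0.0814 0.1586 z 0.1952 15.55
wrist tilt deg -2.21 bar 0.08 0.1588 z 0.1942 15.6
scene tilt deg -2.79 bar 0.0753 0.1554 z 0.1946 15.65
[ 0.5881 -0.0152  0.281 ] [-3.1398 -0.0733  1.37  ] 0.05194974768519941 [-0.364   0.7168  0.1761]
scene plate [ 0.5873 -0.0085  0.0984] [-0.98    0.1991 -0.0026] 969 lat [0.0557 0.1664] mid 0.11106092822341414 z 0.03086418650816425 0.1657552347696034
 screw: lat 0.1153294421147976  ahead of plate front 0.0019784069713121638
brass 70 [ 0.5798 -0.0007  0.1275]
side plate [0.5902 0.011  0.1016] [-0.9771  0.2124 -0.0133] 405 lat [0.0757 0.1785] mid 0.1270915053157715 z 0.03077162905030284 0.194886057473185
 screw: lat 0.12315931307549455  ahead of plate front 0.0033696874189843486
brass 35 [0.5795 0.0026 0.1227]
```

View pics/final2.png

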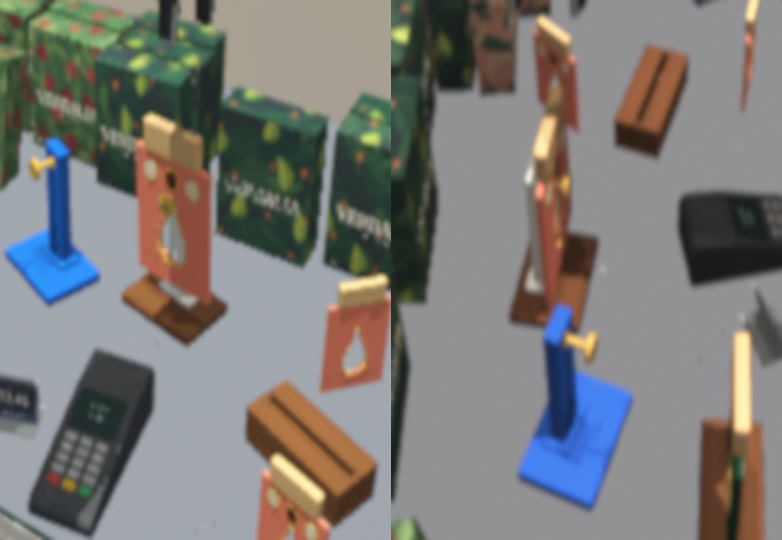

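The sign now hangs freely, leaning only about 2°, with the head over the slot at (165,203) on the left. The gripper is well clear and the green sign still stands in its holder. I hand in.

```bash
python3 -c "
from plant import arm
print(arm.hand_in())"
```

```text
the job is handed in; nothing more can be done
None
```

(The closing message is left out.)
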